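Index the jar carousel to its stop and load the empty pocket

TASK

Push the carousel anticlockwise (seen from above) by its upright post until the arm has ridden over the spring ball catch, clicked in and rests against the stop screw; push slowly by feel and lean on the stop only lightly, since a push of 20 N or more would shift it. Then gently set the loose glass jar from the bench upright into the carousel's empty ring pocket, fully down, and let go, leaving the carousel home against its stop and the tin, tape roll and dip cup on the bench where they are.

Things in the scene. Friction and masses are not known exactly. Their poses are not given: they have to be found in the camera images.
- carousel_base: Fixed round grey base plate, 224 mm across, 12 mm thick; origin on the carousel's axis of rotation at bench height, z up. Its yaw varies.
- hub (a point): On the axis, at the top face of the turning aluminium disc (216 mm across, top 34 mm above the bench). It carries three grey ring pockets 120 degrees apart; two already hold a fixed jar (78 mm tall, top 112 mm above the bench). The disc turns with slight drag (about 1 N at the post), stays where it is left and does not coast.
- lug_end (a point): Outer end of the disc's radial arm, 168 mm from the axis, at mid height. The arm is 16 mm wide and 12 mm high; its underside lies 24 mm and its top 36 mm above the bench. Its leading side meets the stop screw, 128 mm from the axis.
- post (a point): On the axis of the upright round steel drive post (14 mm diameter, on a 20 mm foot 7 mm high), 150 mm from the carousel's axis, standing on the arm; the point lies 70 mm above the bench, the post's top at 100 mm. Push it, or grip it from above, with the fingertips 50 to 80 mm above the bench: lower they could touch the arm or the stop.
- pocket (a point): Centre of the inner floor of the one empty ring pocket (inside diameter 68 mm, wall 3 mm, 18 mm high; floor 34 mm above the bench), 68 mm from the axis. It turns with the carousel and leads the post by 60 degrees anticlockwise; z is up.
- carousel (a joint): Angle of the carousel, rad, growing anticlockwise seen from above. At 0 the post lies on the +y axis of the base. It starts between -0.1 and 0.2.
- slot_mid (a point): Middle of the curved slot in the sector plate, 149 mm from the axis. A dark steel stop block (40 mm high above the bench) with a rubber-tipped screw is clamped somewhere along the slot; its place varies and is NOT measured. The arm meets the screw tip at a carousel angle somewhere from 0.75 to 1.10 rad and can turn no further.
- slot_near (a point): End of the slot that the arm passes first. CATCH: a spring ball before the stop. From about 30 mm short of the stop (at the post) the arm must be pushed over it with about 4 to 8 N at the post, slides on it, and at the stop the ball springs up behind and holds it. STOP: rigid; 12 N at the post shows it is reached; over 25 N on the screw (21 N at the post) is a fault.
- jar_center (a point): Centre, half-way up, of the loose glass jar with a tin lid standing on the bench (62 mm diameter, 78 mm tall, straight body from 5 to 60 mm above its foot, 0.15 to 0.3 kg); the point lies 39 mm above its foot; z is its axis.
- jar: The same loose jar; origin at the centre of its underside.
- tin_quarter: Bystander: small open tin, 71 mm diameter, 66 mm tall; origin at the centre of its underside.
- tape_masking: Bystander: wide roll of masking tape lying flat, 92 mm diameter, 26 mm high; origin at the centre of its underside.
- viscosity_cup: Bystander: grey conical dip cup, 55 mm diameter, 63 mm tall; origin at the centre of its underside.
Mind the look-alikes: they are no part of the job. Of the things that look like the jar, take the one that is nearest to the robot's base at the start.

How it is judged:
By the outcome, as a careful person would: the job done as asked, in the order asked, and still so for the second after the job is handed in, with the robot touching nothing.
It also fails if it takes over 72 s, if anything falls off the work surface, if the arm or the gripper's body presses on something with over 40 N, if the wrist force passes 120 N, or if a joint passes its speed limit or range.

ROBOT

A 7-joint arm with a two-finger parallel gripper is mounted at the origin on a cart in front of the work surface, level with it; the furniture and walls round the work are solid. World frame = base frame: x ahead of the robot, y to its left, z up, the work surface at z = 0. Lengths are in m, angles in rad, forces in N, time in s.
With the tool pointing down it reaches from about 0.35 to 0.9 m from the base axis. Payload 7.2 kg.
Tool frame: the origin (TCP) lies at the centre of the arm's flange, where the gripper is bolted on; the fingertips stand ctrl.tcp_to_tips ahead of it and the grasp point (between the pads) lies 163 mm ahead of it (ctrl.tcp_to_tips is the distance from the TCP to the fingertips, in m); z points along the fingers, y is the direction in which the jaws open and shut (so a half turn about z gives the same grasp; the last joint's range is limited). The gripper opens to 88 mm and grips with 3 to 60 N. Pads are 20 mm wide; open, the fingers measure 115 mm over their backs; the gripper's body (75 mm by 178 mm) begins 61 mm behind the grasp point.
Start: joints at [1.082, 0.411, -0.013, 1.596, 0.006, 1.134, -0.082], TCP at [0.255, -0.57, 0.405] pointing down, gripper open.
Joint ranges: [-2.95, 2.95], [-0.29, 1.99], [-1.47, 1.44], [0.14, 2.54], [-1.03, 4.17], [0.13, 1.85], [-2.86, 2.86]. Speed limits (rad/s): [2.39, 2.39, 3.01, 3.01, 3.14, 3.14, 3.14].

INTERFACE

Orientations are given as a 3x3 rotation matrix whose columns are the frame's x, y, z axes.
In Python, from bench import ctrl gives the robot as it stands. The module is installed in compiled form; this text tells all that it offers. Calls block until the motion is done:
- ctrl.reach(position, orientation): joint-space move of the TCP to a pose.
- ctrl.line_to(position, frame=None, velocity=0.15): straight line of the TCP; frame=None keeps the orientation; velocity is the mean speed in m/s.
- ctrl.movej(angles): joint-space move.
- ctrl.move_gripper(opening, f_grip=None): opening from 0.0 (shut) to 1.0 (fully open); f_grip is the grip in N (None keeps the last); returns when the fingers have stopped.
- ctrl.dwell(seconds).
- ctrl.solve_ik(position, orientation): joint angles nearest the present ones, or None.
- ctrl.get_obs(): the state.
- ctrl.get_image(name): name is "side" or "top"; returns the picture (400x640x3 uint8, blue, green, red); there is no depth.
- ctrl.get_calibration(name): a dict with "camera_matrix" (3x3 intrinsics, pixels), "extrinsics" (4x4, takes a point from world to camera coordinates). Camera axes: x right, y up, looking along -z (the intrinsics and any distortion apply to the point x, -y, -z); pixel columns grow to the right and rows downward; lengths in m; the calibration is good to about 2 mm. A picture is of the moment at which its call begins. get_calibration takes no time and is no camera call.
A pose or a line that the arm cannot do raises ctrl.IKError and nothing moves.
- ctrl.close_job(): hands the job in, once; it reports no verdict.
Trained networks look in the newest picture that a camera, given by its name, has taken for a name from the list of things; names that differ only in an ending like _2 or _b are one class to them, and where a whole thing is asked for, a point or a joint stands for the part that bears it (a point fixed in the world has none). Each returns a list of dicts, best first, with "conf" (0 to 1); they miss things now and then, are a little off and sometimes report something else, mostly with a low value. They report only what shows in the picture. A call takes as long as a camera call. They do not tell look-alikes from the thing itself.
- ctrl.search_frame(camera, query): "point" ([x, y, z] in m, in the coordinates of the camera as it stood for that picture, good to about 4 mm: the middle of the surface that is visible of it).
- ctrl.regions_of(camera, query): "region" (400x640 bool, what is visible of it).
- ctrl.landmark_of(camera, query): "point" ([x, y, z] in m, in the coordinates of the camera as it stood for that picture, good to about 4 mm: a listed point, or the origin of a listed thing).
The state is a dict: "time_s": time; "qpos": joint angles; "joint_velocities": joint speeds; "tau": joint torques, N m; "tool_pos": TCP position; "eef_rot": TCP orientation; "ft_force": force on the tool from outside, world axes, zero at the start; "wrist_torque": the same for the moment, N m; "grip_width": opening from 0.0 (shut) to 1.0 (fully open).
Only numpy, scipy, OpenCV 4.12 (cv2) and the standard library are available. Lean on these libraries where they do the work, as an engineer would, in place of code of your own. Each camera call takes 0.05 s, during which the arm holds its last target. There are 200 camera calls.

## Working session

There is one attempt and no reset: what is moved stays moved. The work goes in short steps, each a Python script; the robot and the scene stay as the last script left them, time stands still between calls to the robot, and variables do not carry over. Pictures are saved under pics/ and viewed, about 8 in all and at most 12, crops included, and the job is handed in when it is done.

```bash
mkdir -p pics; cat > h.py <<'E'
import numpy as np, cv2
from bench import ctrl
def w(cam,p):
    E=np.array(ctrl.get_calibration(cam)["extrinsics"]); return (np.linalg.inv(E)@np.r_[p,1])[:3]
def px(cam,P):
    c=ctrl.get_calibration(cam);E=np.array(c["extrinsics"]);q=(E@np.r_[P,1])[:3]*[1,-1,-1]
    u=np.array(c["camera_matrix"])@q; return u[:2]/u[2]
E
python3 - <<'E'
from h import *
np.set_printoptions(precision=4,suppress=True)
ims=[]
for c in("top","side"):
    im=ctrl.get_image(c); cv2.imwrite(f"pics/{c}0.png",im)
    print(c,[k for k in ctrl.get_calibration(c)])
    for q in "carousel_base hub lug_end post pocket slot_mid slot_near jar_center jar tin_quarter tape_masking viscosity_cup".split():
        for d in ctrl.landmark_of(c,q)[:5]:
            P=w(c,d["point"]); print(c,q,round(d["conf"],2),P,px(c,P).round())
o=ctrl.get_obs(); print(o["time_s"],ctrl.tcp_to_tips,o["eef_rot"],o["ft_force"])
E
```

```text
top ['camera_matrix', 'extrinsics']
top carousel_base 0.69 [0.6038 0.0778 0.0015] [266. 188.]
top hub 0.59 [0.5889 0.2226 0.0659] [217. 190.]
top hub 0.55 [0.6021 0.0779 0.0332] [265. 186.]
top hub 0.23 [0.4758 0.1485 0.0139] [245. 228.]
top lug_end 0.98 [0.5883 0.2399 0.0269] [215. 194.]
top post 0.77 [0.5915 0.2215 0.0667] [218. 190.]
top pocket 0.83 [0.5394 0.1013 0.0315] [258. 206.]
top slot_mid 0.73 [0.4749 0.1522 0.0135] [244. 228.]
top slot_near 0.83 [0.5344 0.2037 0.0128] [227. 211.]
top jar_center 0.82 [ 0.3793 -0.5452  0.0394] [469. 245.]
top jar_center 0.78 [ 0.4511 -0.2881  0.0419] [384. 227.]
top jar_center 0.6 [ 0.575  -0.2069  0.0393] [355. 189.]
top jar_center 0.59 [ 0.565  -0.3079  0.0384] [387. 191.]
top jar_center 0.53 [0.5328 0.2017 0.0153] [228. 211.]
top jar 0.78 [ 0.5698 -0.3096  0.0002] [386. 192.]
top jar 0.72 [ 0.4527 -0.2897 -0.0001] [383. 228.]
top jar 0.72 [ 0.578  -0.2096 -0.0001] [355. 191.]
top jar 0.62 [ 0.382  -0.5456  0.0032] [465. 246.]
top tin_quarter 0.72 [ 0.6991 -0.1981 -0.0027] [349. 156.]
top tape_masking 0.56 [ 0.3967 -0.1084  0.0032] [327. 
[... 515 characters left out ...]
5] [237. 227.]
side slot_near 0.58 [0.5872 0.2494 0.0286] [225. 213.]
side jar_center 0.68 [ 0.3849 -0.5397  0.0438] [450. 224.]
side jar_center 0.55 [ 0.5738 -0.2052  0.0379] [347. 198.]
side jar_center 0.39 [ 0.56   -0.2998  0.0362] [373. 198.]
side jar 0.78 [ 0.578  -0.2049  0.0042] [346. 203.]
side jar 0.71 [ 0.385  -0.5441  0.001 ] [449. 231.]
side jar 0.68 [0.4763 0.1542 0.0123] [255. 236.]
side tin_quarter 0.91 [ 0.6977 -0.1973 -0.0005] [338. 182.]
side tape_masking 0.89 [ 0.3924 -0.1026 -0.0008] [330. 247.]
side viscosity_cup 0.75 [ 0.7097  0.3744 -0.0006] [191. 198.]
1.3 0.182 [[ 0.9128  0.4085  0.    ]
 [ 0.4085 -0.9128 -0.    ]
 [-0.      0.     -1.    ]] [-0.3407  0.9158 -0.1706]
```

View pics/top0.png

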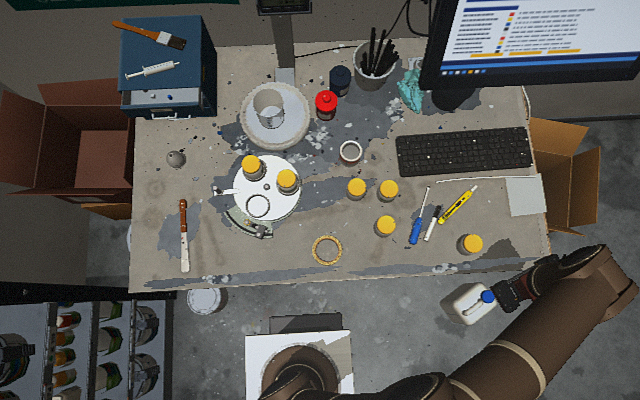

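View pics/side0.png

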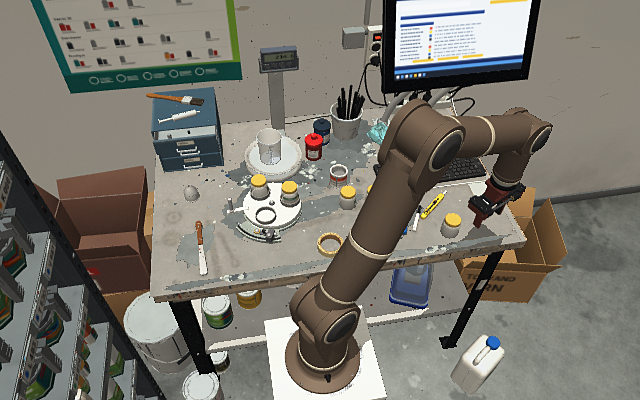

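Jar look-alikes (top image): (384,227), (355,190), (387,191) and (469,245), at base distances 0.54, 0.61, 0.65 and 0.67 m. The two at (250,165) and (287,180) are fixed in the carousel. The nearest is (384,227), so I'm taking that one. Next I check it in a crop and refine the measurements.

```bash
python3 - <<'E'
from h import *
np.set_printoptions(precision=4,suppress=True)
im=cv2.imread("pics/top0.png")
cv2.imwrite("pics/crop1.png",cv2.resize(im[140:265,205:405],None,fx=4,fy=4,interpolation=cv2.INTER_CUBIC))
R={}
for i in range(3):
  for c in("top","side"):
    ctrl.get_image(c)
    for q in "carousel_base hub post pocket lug_end jar".split():
      ref={"carousel_base":(.603,.078),"hub":(.603,.078),"post":(.592,.225),"pocket":(.539,.102),"lug_end":(.588,.243),"jar":(.4525,-.289)}[q]
      for d in ctrl.landmark_of(c,q):
        P=w(c,d["point"])
        if np.hypot(*(P[:2]-ref))<.02: R.setdefault((q,c),[]).append(P); break
for k,v in R.items(): print(k,len(v),np.mean(v,0),np.std(v,0))
print(ctrl.get_obs()["time_s"])
E
```

```text
('carousel_base', 'top') 3 [0.6006 0.0778 0.0029] [0.0017 0.0011 0.0008]
('hub', 'top') 3 [0.6027 0.0778 0.0309] [0.0005 0.0005 0.0008]
('post', 'top') 3 [0.5889 0.2241 0.0696] [0.0002 0.0005 0.0014]
('pocket', 'top') 3 [0.5404 0.1039 0.0325] [0.0011 0.0007 0.0007]
('lug_end', 'top') 3 [0.5894 0.2408 0.0297] [0.0005 0.001  0.0012]
('jar', 'top') 3 [ 0.4521 -0.2889  0.0008] [0.0007 0.001  0.0013]
('carousel_base', 'side') 3 [0.6006 0.0784 0.0005] [0.0014 0.0012 0.0006]
('hub', 'side') 3 [0.604  0.0822 0.0341] [0.001  0.0012 0.0012]
('post', 'side') 2 [0.5899 0.2249 0.0738] [0.0003 0.0001 0.0001]
('pocket', 'side') 3 [0.5394 0.1068 0.0325] [0.0013 0.0007 0.0006]
('lug_end', 'side') 3 [0.5871 0.2456 0.0317] [0.0018 0.001  0.001 ]
3.4
```

View pics/crop1.png

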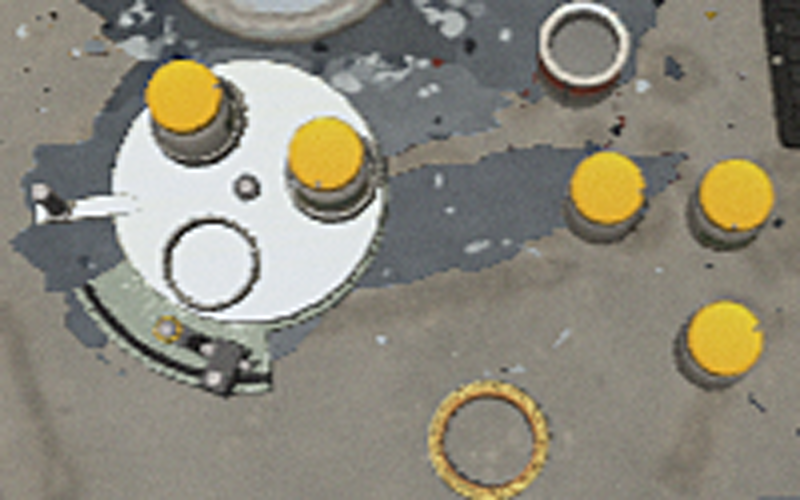

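The crop confirms the chosen jar at (384,227), alone with a yellow lid. The post is at (216,189), the ball catch at (247,222) and the stop block at (260,231). Now I approach behind the post with closed fingers.

```bash
cat >> h.py <<'E'
C=np.array([.602,.0785]); L=ctrl.tcp_to_tips
def pose(th,back=.017,tip=.06):
    r=np.array([np.cos(th),np.sin(th)]); t=np.array([-r[1],r[0]])
    return np.r_[C+.15*r-back*t,L+tip], rot(-t), t
def rot(x):
    x=np.array(x)/np.hypot(*x); return np.array([[x[0],x[1],0],[x[1],-x[0],0],[0,0,-1.]])
def F(): return np.array(ctrl.get_obs()["ft_force"])
E
python3 - <<'E'
from h import *
np.set_printoptions(precision=3,suppress=True)
for a in np.radians([95,110,125,140,155,165]):
    p,R,t=pose(a); print(ctrl.solve_ik(p,R))
th=1.662
p,R,t=pose(th,.04); 
ctrl.move_gripper(0.0,f_grip=40)
ctrl.reach(np.r_[p[:2],.40],R); ctrl.line_to(p,velocity=.2)
ctrl.dwell(.2)
f0=F(); print("base",f0,ctrl.get_obs()["time_s"],ctrl.get_obs()["tool_pos"],p)
np.save("f0.npy",f0)
for b in np.arange(.038,.008,-.002):
    p,R,t=pose(th,b); ctrl.line_to(p,velocity=.03); f=-(F()-f0)[:2]@t; print(round(b,3),round(f,2),round(ctrl.get_obs()["time_s"],2))
    if f>.7: break
E
```

```text
[-0.078  0.679 -0.528  1.655  0.409  0.92  -2.245]
[-0.021  0.648 -0.618  1.751  0.466  0.893 -2.064]
[ 0.061  0.623 -0.719  1.846  0.525  0.872 -1.874]
[ 0.176  0.61  -0.837  1.934  0.595  0.863 -1.674]
[ 0.259  0.576 -0.877  2.012  0.602  0.832 -1.4  ]
[ 0.281  0.533 -0.841  2.056  0.56   0.794 -1.161]
base [ 0.266  0.412 -0.31 ] 8.9833 [0.629 0.232 0.243] [0.628 0.232 0.242]
0.038 -0.24 9.23
0.036 0.87 9.48
```

```bash
cat > push.py <<'E'
from h import *
f0=np.load("f0.npy")
def ft(t,n=4):
    s=[]
    for _ in range(n): ctrl.dwell(.01); s.append(-(F()-f0)[:2]@t)
    return np.mean(s),max(s)
th,b=1.662,.036; s=0; catch=None; log=[]
step=.004
while th<1.662+1.25:
    th+=step/.15; s+=step
    p,R,t=pose(th,b); ctrl.line_to(p,R,velocity=.05 if step>.003 else .015)
    f,m=ft(t); log.append((round(s*1e3,1),round(f,1)))
    if catch is None and f>2.8: catch=s
    if catch is not None: step=.001 if s-catch<.020 else .0005
    if f>=10.5 or m>14: break
    if ctrl.get_obs()["time_s"]>42: break
np.save("th.npy",th)
print(log); print("catch",catch,"th",th,ctrl.get_obs()["tool_pos"],p,ctrl.get_obs()["time_s"],f,m)
E
python3 push.py
```

```text
[(4.0, np.float64(0.3)), (8.0, np.float64(-0.2)), (12.0, np.float64(0.2)), (16.0, np.float64(-0.5)), (20.0, np.float64(-0.4)), (24.0, np.float64(-0.5)), (28.0, np.float64(-0.5)), (32.0, np.float64(-0.6)), (36.0, np.float64(-0.7)), (40.0, np.float64(-0.2)), (44.0, np.float64(-0.3)), (48.0, np.float64(-0.4)), (52.0, np.float64(-0.0)), (56.0, np.float64(-0.5)), (60.0, np.float64(-0.8)), (64.0, np.float64(-1.1)), (68.0, np.float64(-0.3)), (72.0, np.float64(-0.2)), (76.0, np.float64(-0.9)), (80.0, np.float64(-0.5)), (84.0, np.float64(-0.0)), (88.0, np.float64(-0.8)), (92.0, np.float64(-0.2)), (96.0, np.float64(-0.6)), (100.0, np.float64(-1.2)), (104.0, np.float64(-0.5)), (108.0, np.float64(-0.6)), (112.0, np.float64(-0.3)), (116.0, np.float64(-0.1)), (120.0, np.float64(-0.3)), (124.0, np.float64(-0.2)), (128.0, np.float64(-0.8)), (132.0, np.float64(-0.8)), (136.0, np.float64(-0.3)), (140.0, np.float64(-0.4)), (144.0, np.float64(2.2)), (148.0, np.float64(1.3)), (152.0, np.float64(-0.2)), (156.0, np.float64(-0.3)), (160.0, np.float64(-0.4)), (164.0, np.float64(-0.3)), (168.0, np.float64(-0.6)), (172.0, np.float64(-0.4)), (176.0, np.float64(8.0)), (177.0, np.float64(10.6))]
catch 0.17600000000000013 th 2.842000000000005 [0.47043847 0.15951228 0.24256002] [0.4693062 0.1571661 0.242    ] 22.2333 10.579898659946386 11.018798056039168
```

Free to 140 mm, a bump at 144–148 mm (the catch, about 30 mm short), then a hard rise at 176 mm, which is the stop. Now I lean a little more, then look.

```bash
python3 - <<'E'
from h import *
f0=np.load("f0.npy"); th=float(np.load("th.npy")); b=.036
for i in range(6):
    th+=.0004/.15; p,R,t=pose(th,b); ctrl.line_to(p,R,velocity=.01)
    s=[]
    for _ in range(6): ctrl.dwell(.01); s.append(-(F()-f0)[:2]@t)
    f=np.mean(s); o=ctrl.get_obs(); print(round(f,2),o["tool_pos"],o["time_s"])
    if f>12.6: break
q=np.array(o["tool_pos"])[:2]+.017*t; d=q-C; print("post",q,np.hypot(*d),np.degrees(np.arctan2(d[1],d[0])))
np.save("th.npy",th)
cv2.imwrite("pics/top2.png",cv2.resize(ctrl.get_image("top")[130:270,190:350],None,fx=5,fy=4.0,interpolation=cv2.INTER_CUBIC)[:600])
E
```

```text
12.05 [0.47031406 0.15938452 0.24258703] 22.5333
12.8 [0.47020821 0.15922486 0.24265639] 22.8333
post [0.46527768 0.14295557] 0.1511539366567596 154.7592101183055
```

View pics/top2.png

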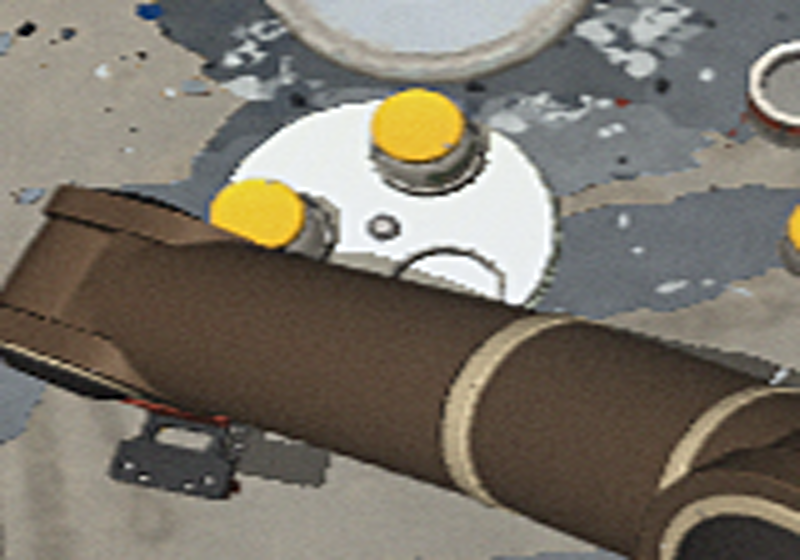

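```bash
python3 - <<'E'
from h import *
np.set_printoptions(precision=4,suppress=True)
th=float(np.load("th.npy"))
p,R,t=pose(th,.066); ctrl.line_to(p,R,velocity=.1); ctrl.line_to(np.r_[p[:2],.40],velocity=.3)
J=np.array([.4522,-.289]); a=np.radians(214.8-180); r=np.array([np.cos(a),np.sin(a)])
R2=rot(r); R1=rot([r[1],-r[0]])
ctrl.move_gripper(1.0)
ctrl.reach(np.r_[J,L+.13],R1)
# look at the carousel while arm is away
est={}
for i in range(3):
  for c in("top","side"):
    im=ctrl.get_image(c)
    if i==0: cv2.imwrite(f"pics/{c}3.png",im)
    for q in("hub","pocket","post","lug_end"):
      D=ctrl.landmark_of(c,q)
      if D: est.setdefault((q,c),[]).append(w(c,D[0]["point"]))
for k,v in est.items(): print(k,np.median(v,0),np.std(v,0),np.round(px(k[1],np.median(v,0))))
ctrl.line_to(np.r_[J,L+.024],velocity=.15); print(F())
ctrl.move_gripper(0.0,f_grip=8); print("w",ctrl.get_obs()["grip_width"])
ctrl.move_gripper(1.0); ctrl.line_to(np.r_[J,L+.10],velocity=.2)
print(ctrl.get_obs()["time_s"])
a=cv2.imread("pics/top3.png")[130:270,190:350]; b=cv2.imread("pics/side3.png")[150:270,190:390]
cv2.imwrite("pics/home.png",cv2.resize(a,None,fx=4.5,fy=4,interpolation=cv2.INTER_CUBIC))
E
```

```text
('hub', 'top') [0.5998 0.0766 0.0328] [0.0011 0.0005 0.0024] [266. 187.]
('pocket', 'top') [0.5434 0.0357 0.0333] [0.0011 0.001  0.0013] [279. 204.]
('post', 'top') [0.4677 0.1396 0.0701] [0.001  0.0008 0.0024] [245. 227.]
('lug_end', 'top') [0.4505 0.1464 0.0298] [0.0001 0.0001 0.0004] [245. 235.]
('hub', 'side') [0.6053 0.0819 0.0377] [0.0013 0.002  0.0013] [270. 202.]
('pocket', 'side') [0.542  0.0393 0.033 ] [0.0007 0.001  0.0014] [284. 214.]
('post', 'side') [0.4666 0.1414 0.0742] [0.0013 0.0005 0.0019] [257. 227.]
('lug_end', 'side') [0.4499 0.1543 0.0327] [0.0005 0.0011 0.0004] [255. 238.]
[-0.1871  0.5583  0.904 ]
w 0.6734849671541072
31.2167
```

View pics/home.png

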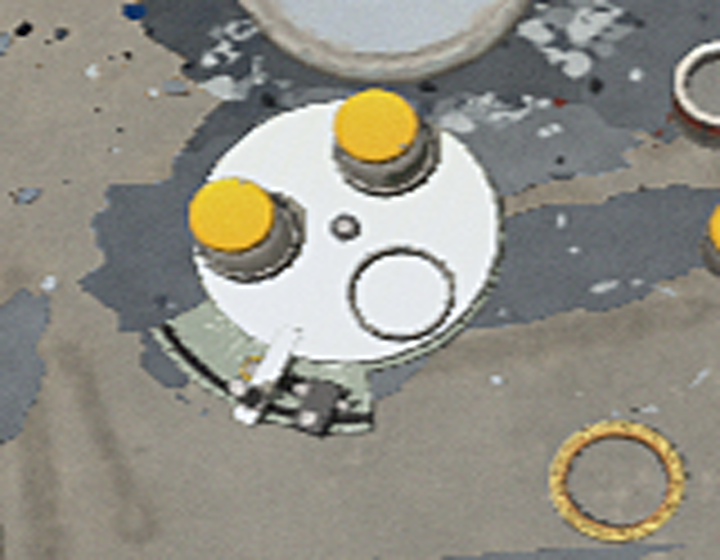

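The carousel is home: the arm (250,215 in the full image) is past the ball and touching the screw, and it stayed there on release. Next come a least-squares fit of the pocket, the second grip and the carry.

```bash
python3 - <<'E'
from h import *
from scipy.optimize import least_squares
np.set_printoptions(precision=4,suppress=True)
u=lambda a:np.array([np.cos(a),np.sin(a)])
m0=[("h",.6027,.0778),("h",.604,.0822),("h",.6006,.0778),("h",.6006,.0784),("p",.5889,.2241),("p",.5899,.2249),("k",.5404,.1039),("k",.5394,.1068),("l",.5894,.2408),("l",.5871,.2456)]
m1=[("h",.5998,.0766),("h",.6053,.0819),("k",.5434,.0357),("k",.542,.0393),("p",.4677,.1396),("p",.4666,.1414),("l",.4505,.1464),("l",.4499,.1543)]
def mod(k,c,a): return c+{"h":0*u(a),"p":.15*u(a),"k":.068*u(a+np.pi/3),"l":.168*u(a)}[k]
f=lambda x:np.concatenate([mod(k,x[:2],x[2+i])-[X,Y] for i,m in enumerate((m0,m1)) for k,X,Y in m])
s=least_squares(f,[.602,.0785,1.66,2.7],loss="soft_l1",f_scale=.002)
P=mod("k",s.x[:2],s.x[3]); print(s.x[:2],np.degrees(s.x[2:]),"pocket",P)
c=ctrl.get_calibration("top");E=np.array(c["extrinsics"]);K=np.array(c["camera_matrix"])
d=np.linalg.inv(K)@[279.3,203.3,1]; o=np.linalg.inv(E); dw=o[:3,:3]@(d*[1,-1,-1]); cam=o[:3,3]
print("ring pix",(cam+dw*(.052-cam[2])/dw[2])[:2])
np.save("pk.npy",P)
J=np.array([.4522,-.289]); a=np.radians(34.8); R2=rot(u(a))
ctrl.reach(np.r_[J,L+.10],R2); ctrl.line_to(np.r_[J,L+.024],velocity=.15)
ctrl.move_gripper(0.0,f_grip=15); print("w",ctrl.get_obs()["grip_width"])
ctrl.line_to(np.r_[J,L+.24],velocity=.2); print(F())
ctrl.reach(np.r_[P,L+.24],R2); ctrl.line_to(np.r_[P,L+.024+.034+.026],velocity=.15)
ctrl.dwell(.3); f=[]
for _ in range(6): ctrl.dwell(.01); f.append(F())
np.save("fj.npy",np.mean(f,0)); o=ctrl.get_obs(); print(np.mean(f,0),o["wrist_torque"],o["tool_pos"],o["grip_width"],o["time_s"])
a=ctrl.get_image("top")[130:270,190:350]; b=ctrl.get_image("side")[130:270,190:350]
cv2.imwrite("pics/hov.png",cv2.resize(np.hstack([a,b]),None,fx=2.5,fy=2.5,interpolation=cv2.INTER_CUBIC))
E
```

```text
[0.6016 0.0769] [ 94.677  154.4285] pocket [0.5455 0.0384]
ring pix [0.5406 0.0338]
w 0.6880328213573492
[ 0.9194  0.9307 -3.0876]
[-0.3333 -0.0603 -2.4659] [-0.019   0.0326  0.0441] [0.5456 0.0384 0.2663] 0.6919999473406885 37.7
```

View pics/hov.png

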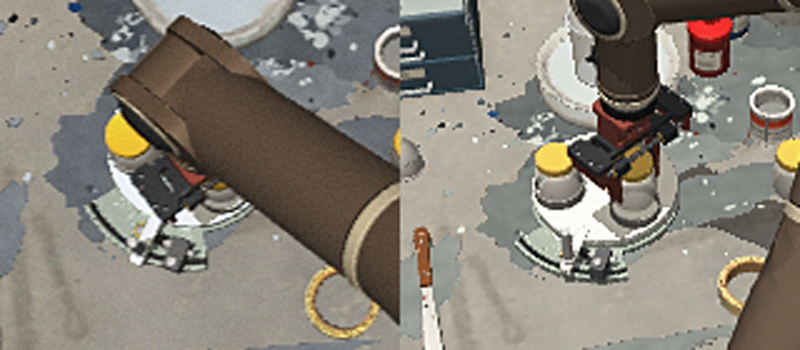

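```bash
cat > ins.py <<'E'
from h import *
np.set_printoptions(precision=2,suppress=True)
f0=np.load("fj.npy"); z0=L+.024+.034
def ff(n=4):
    s=[]
    for _ in range(n): ctrl.dwell(.01); s.append(F()-f0)
    return np.mean(s,0)
base=np.array([.5443,.038]); done=False
for d in [(0,0),(-.002,-.001),(-.002,-.003),(.002,.001),(0,-.003),(-.004,-.002),(0,.003),(.003,0)]:
    xy=base+d; ctrl.line_to(np.r_[xy,z0+.021],velocity=.05); ok=True
    for h in np.arange(.019,-.0035,-.0015):
        ctrl.line_to(np.r_[xy,z0+h],velocity=.03); f=ff()
        if h<.014 and np.hypot(*f[:2])>1.5: xy=xy+np.clip(f[:2]*.0002,-.0006,.0006)
        print(round(h*1e3,1),f,end=' ')
        if f[2]>3 or np.hypot(*f[:2])>6: break
    print("\n",d,xy,h,ctrl.get_obs()["time_s"])
    if h<.003: done=True; break
    if ctrl.get_obs()["time_s"]>60: break
np.save("xy.npy",xy); print(done,ctrl.get_obs()["tool_pos"],z0)
a=ctrl.get_image("side")[130:270,190:350]
cv2.imwrite("pics/in.png",cv2.resize(a,None,fx=4,fy=4,interpolation=cv2.INTER_CUBIC))
E
python3 ins.py
```

```text
19.0 [ 0.15 -0.45  0.05] 17.5 [0.42 0.18 0.55] 16.0 [ 0.81 -0.02  0.37] 14.5 [0.59 0.27 0.47] 13.0 [-0.08  0.19  0.13] 11.5 [0.26 0.39 0.1 ] 10.0 [ 0.24 -0.31  0.23] 8.5 [0.13 0.05 0.24] 7.0 [0.64 0.43 0.14] 5.5 [-0.04 -0.06 -0.33] 4.0 [ 0.44 -0.3  -0.34] 2.5 [ 0.07 -0.04  0.02] 1.0 [ 0.61 -0.16  0.02] -0.5 [-1.74 -0.91  7.44] 
 (0, 0) [0.54 0.04] -0.0005000000000000178 42.0167
True [0.54 0.04 0.24] 0.24
```

It went in cleanly and touched the floor at the expected height. Now I release, retreat and check.

```bash
python3 - <<'E'
from h import *
np.set_printoptions(precision=4,suppress=True)
p=np.array(ctrl.get_obs()["tool_pos"])
ctrl.move_gripper(1.0); ctrl.line_to(np.r_[p[:2],L+.25],velocity=.12)
ctrl.reach([.4522,-.289,L+.22],rot([.82,.57]))
ims=[]
for c in("top","side"):
    im=ctrl.get_image(c); ims.append(im[130:270,190:350])
    for q in("jar","post","lug_end","tin_quarter","tape_masking","viscosity_cup"):
        print(c,q,[(round(d["conf"],2),w(c,d["point"])) for d in ctrl.landmark_of(c,q)[:5 if q=="jar" else 1]])
print(ctrl.get_obs()["time_s"])
cv2.imwrite("pics/end.png",cv2.resize(np.hstack(ims),None,fx=2.5,fy=2.5,interpolation=cv2.INTER_CUBIC))
E
```

```text
top jar [(0.71, array([ 0.5777, -0.2083,  0.0017])), (0.68, array([0.5446, 0.0331, 0.0359])), (0.54, array([ 0.5673, -0.309 ,  0.0012])), (0.54, array([ 0.3829, -0.5407,  0.0017]))]
top post [(0.82, array([0.4675, 0.1403, 0.0687]))]
top lug_end [(0.8, array([0.4505, 0.1466, 0.0287]))]
top tin_quarter [(0.91, array([ 0.6966, -0.1987, -0.0001]))]
top tape_masking [(0.7, array([ 0.3975, -0.1091,  0.0055]))]
top viscosity_cup [(0.71, array([0.7091, 0.3693, 0.0053]))]
side jar [(0.89, array([0.5428, 0.0373, 0.0339])), (0.85, array([ 0.3838, -0.5436, -0.    ])), (0.61, array([ 0.5758, -0.2076,  0.0061])), (0.54, array([ 0.5654, -0.3049,  0.0027])), (0.29, array([0.5432, 0.0416, 0.0308]))]
side post [(0.89, array([0.4686, 0.1441, 0.0725]))]
side lug_end [(0.79, array([0.4487, 0.1529, 0.0327]))]
side tin_quarter [(0.79, array([ 0.6975, -0.2019,  0.    ]))]
side tape_masking [(0.89, array([ 0.3925, -0.1026,  0.0006]))]
side viscosity_cup [(0.56, array([ 0.7126,  0.375 , -0.0003]))]
46.4417
```

View pics/end.png

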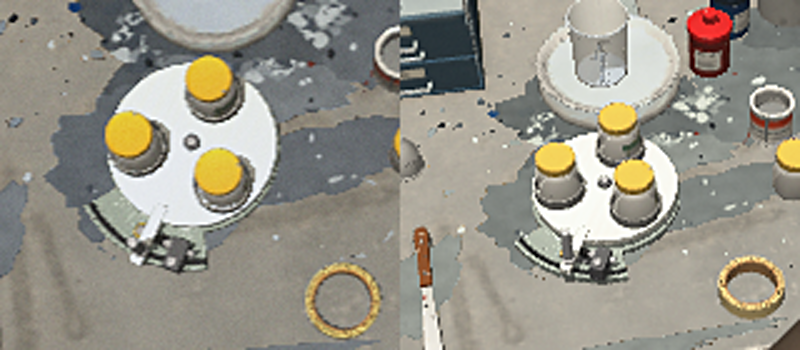

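```bash
python3 -c "
from h import *
ctrl.dwell(.3); ctrl.close_job(); print(ctrl.get_obs()['time_s'])"
```

```text
the job is handed in; nothing more can be done
the job is handed in; nothing more can be done
```

The carousel is home against its stop, the jar is fully down in the empty pocket, and the job is handed in at about 47 s of the 72 s allowed.

- **Push:** I pushed the post slowly with closed fingers. A bump showed at 144–148 mm of travel, and a rigid stop about 30 mm later. I leaned on the stop with 12.8 N at most by the averaged readings.
- **Jar:** I took the jar nearest the base, squeezed it twice at right angles to centre it, and lowered it by feel. It met no wall and touched the pocket floor with about 7 N at the expected height. I then let go and moved the arm clear.

**Last checks:**
- The pictures show the jar upright in the pocket.
- The post and arm are within about 3 mm of their home readings from before the jar went in, and the arm is past the ball against the screw.
- The tin, tape roll and dip cup moved no more than the 4–5 mm scatter of the measurements.

**Weak or disagreeing readings:**
- The catch showed only about 2 N, not the 4–8 N described. I read force only when paused between 4 mm steps, so the click is inferred from the bump's position, the rigid stop and the picture.
- My pocket estimates differed by up to 7 mm. I used a value between the two closest, and the jar went in at the first try.

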